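Open the bail and seat the gauge pin in the fixture's bore

ROBOT

A 6-joint arm with a two-finger parallel gripper is mounted at the origin on the work surface. World frame = base frame: x ahead of the robot, y to its left, z up, the work surface at z = 0. Lengths are in m, angles in rad, forces in N, time in s.
With the tool pointing down it reaches from about 0.225 to 0.725 m from the base axis. Payload 3.1 kg.
Tool frame: the origin (TCP) lies at the centre of the arm's flange, where the gripper is bolted on; the fingertips stand 173 mm ahead of it and the grasp point (between the pads) lies 155 mm ahead of it (robot.tips_ahead is the distance from the TCP to the fingertips, in m); x points along the fingers, y is the direction in which the jaws open and shut, and the axes are right-handed (so a half turn about x gives the same grasp; the last joint's range is limited). The gripper opens to 85 mm and grips with 20 to 120 N. Pads are 22 mm wide; open, the fingers measure 114 mm over their backs; the gripper's body (76 mm by 85 mm) begins 54 mm behind the grasp point. The pads swing forward as they close: fully open they stand 13 mm farther back than shut.
Start: joints at [1.001, 0.048, 0.099, 1.622, 0, 1.443], TCP at [0.224, 0.475, 0.405] pointing down, gripper open.
Joint ranges: [-2.91, 2.91], [-0.99, 1.94], [-1.21, 1.42], [-2.12, 2.29], [-1.49, 1.47], [-3.14, 3.14]. Speed limits (rad/s): [2.79, 2.79, 3.14, 3.14, 3.14, 3.14].

INTERFACE

Orientations are given as [roll, pitch, yaw] about the fixed x, y, z axes, in that order (R = Rz(yaw) Ry(pitch) Rx(roll)).
In Python, from bench import robot gives the robot as it stands. The module is installed in compiled form; this text tells all that it offers.
- The arm moves only by the tool drive_tool, never from a script. Its argument "increments" is a list of rows, each a list of 4 numbers: the shift along the tool's x, y, z in cm, then the turn about the tool's x in rad. A call has exactly 8 rows; each row is the pose to reach, as a shift and turn from the pose commanded when the call began, along the tool's axes at that moment; what a row does not reach only later rows make up. A row lasts 1/12 s, in which the tool goes at most 41.7 mm and 7.16 degrees, less where a joint would pass 70% of its speed; a pose out of reach is approached as far as the arm can. A call with a gripper value outside its range is refused whole. "hand" is the opening, from 0 (shut) to 1 (fully open), set as the call begins (left out, the last holds). The fingers move at their own pace and stop on an object; the grip force is fixed at half the most. Time passes only in rows, so rows that repeat a pose let the fingers close, or fill a call up. It gives the time, the measured TCP pose, the force and the opening at its end, in the units of the state.
- robot.state(): the state, without advancing time (a new reading comes with each control period).
- robot.get_image(name): name is "side" or "top" or "wrist"; returns a dict with "pixels" (480x640x3 uint8, red, green, blue), "fovy" (degrees; the focal length in pixels is half the picture's height over the tangent of half this angle, whatever the lens; pixels are square), "cx", "cy" (the principal point, pixels), "R" (3x3) and "t" (3): a world point X has camera coordinates R X + t; the wrist camera has in their place "tool_from_camera" (4x4, takes a point from camera to tool coordinates, whose origin is the TCP and whose axes are the tool frame's). Camera axes: x right, y down, z forward; pixel columns grow to the right and rows downward; lengths in m; the calibration is good to about 2 mm. A picture is of the moment at which its call begins: read the wrist's pose just before it. There is no depth.
- robot.sign_off(): hands the job in, once; it reports no verdict.
Trained networks look in the newest picture that a camera, given by its name, has taken for a name from the list of things; names that differ only in an ending like _2 or _b are one class to them, and where a whole thing is asked for, a point or a joint stands for the part that bears it (a point fixed in the world has none). Each returns a list of dicts, best first, with "p" (0 to 1); they miss things now and then, are a little off and sometimes report something else, mostly with a low value. They report only what shows in the picture. A call takes as long as a camera call. They do not tell look-alikes from the thing itself.
- robot.search_frame(target, camera): "xyz" ([x, y, z] in m, in the coordinates of the camera as it stood for that picture, good to about 4 mm: the middle of the surface that is visible of it).
- robot.regions_of(target, camera): "region" (480x640 bool, what is visible of it).
- robot.landmark_of(target, camera): "xyz" ([x, y, z] in m, in the coordinates of the camera as it stood for that picture, good to about 4 mm: a listed point, or the origin of a listed thing).
The state is a dict: "t": time; "joints": joint angles; "dq": joint speeds; "joint_efforts": joint torques, N m; "tool_pos": TCP position; "tcp_rot": TCP orientation; "contact_force": force on the tool from outside, world axes, zero at the start; "wrist_torque": the same for the moment, N m; "finger_gap": opening from 0.0 (shut) to 1.0 (fully open).
Only numpy, scipy, OpenCV 4.12 (cv2) and the standard library are available. Lean on these libraries where they do the work, as an engineer would, in place of code of your own. Each camera call takes 0.05 s, during which the arm holds its last target.

TASK

Swing the wire bail up off the grey bore fixture and fold it right over to the back, then take the gauge pin with the square grip out of the wooden stand and put it upright into the fixture's bore, fully home with its shoulder down on the block, and let go. Leave the other two pins in the stand and do not disturb the scribing gauge, the tin and the wrench.

Things in the scene. Friction and masses are not known exactly. Their poses are not given: they have to be found in the camera images.
- fixture: Grey steel block fixed to the bench, 100 (its x) x 90 (its y) x 50 mm high, with a 12 mm high mounting foot at each x end (140 mm over the feet). Origin: centre of the underside, on the bench. Its x axis points from its front to its back (the hinge end), z up. A wire bail (bail) straddles it.
- bore (a point): Centre of the mouth of the bore, on the block's top face (50 mm above the bench), 25 mm in front of the block's middle. Vertical round hole, 14 mm in diameter with a 2 mm chamfer, right through the block (50 mm deep). While the bail is folded down its crossbar lies over the bore and blocks it.
- bail (a joint): Bail angle, rad: U of 8 mm rod, two 90 mm legs 54 mm either side of the block's middle, joined by a crossbar. 0 = folded forward, legs sloping up to the front at 0.61 rad above level, bar 82 mm above the bench; grows as it swings up and over; 0.96 = upright, 1.9 = back at its stop, bar 113 mm behind the block's middle. Friction (0.06 N m) keeps it where it is left; 1 or 2 N push it along its arc.
- bail_bar (a point): Middle of the bail's crossbar, on the centre line of the 8 mm rod; it moves with the bail on a circle of 90 mm radius about bail_hinge.
- bail_hinge (a point): Point on the bail's hinge axis, midway between the legs: 40 mm behind the block's middle, 30 mm above the bench (inside the block).
- stand: Wooden pin stand, fixed to the bench, 210 (its x) x 70 x 50 mm high, with three vertical 20 mm through holes in a row along its x at -65, 0 and +65 mm; one gauge pin stands in each, in any order. Origin: centre of the underside. The stand and the fixture may swap sides of the bench.
- square_pin_mid (a point): The pin to use: steel, upright, 100 mm long, about 120 g. Point on its axis half-way up (50 mm above its tip). Lower 45 mm: round shank, 12 mm in diameter, chamfered tip. Upper 55 mm: square grip 24 x 24 mm, faces along this point's x and y; its underside is the shoulder that rests on the block when home. In the stand, and when home in the bore, this point is 55 mm above the bench.
- round_pin_mid (a point): Bystander pin in the stand, half-way up: 100 mm long, plain round grip 25 mm in diameter, shank 17 mm (too thick for the bore).
- waisted_pin_mid (a point): Bystander pin in the stand, 50 mm above its tip: 89 mm long, waisted spool-like round grip up to 28 mm in diameter, shank 17 mm (too thick for the bore).
- gauge: Bystander: scribing gauge standing on the bench between fixture and stand: dark base block 60 x 45 x 35 mm with an upright 10 mm post, 150 mm high in all. Origin: centre of the underside.
- tin: Bystander: bare metal tin, 60 mm in diameter, 100 mm high, at the back of the bench. Origin: centre of the underside.
- wrench: Bystander: flat wrench, 140 mm long along its x, lying on the bench between gauge and tin. Origin: middle of the underside.
Not all that is in view belongs to the job. Leave any blue look-alike of the part that bears square_pin_mid alone.

How it is judged:
By the outcome, as a careful person would: the job done as asked, in the order asked, and still so for the second after the job is handed in, with the robot touching nothing.
It also fails if it takes over 58 s, if anything falls off the work surface, if the arm or the gripper's body presses on something with over 40 N, if the wrist force passes 120 N, or if a joint passes its speed limit or range.

## Working session

There is one attempt and no reset: what is moved stays moved. The work goes in short steps, Python scripts to look and compute and a tool call to move; the robot and the scene stay as the last step left them, time stands still between calls to the robot, and variables do not carry over. Pictures are saved under pics/ and viewed, and the job is handed in when it is done.

Besides the shell and the picture viewer there is one more tool, called after "Emit:" as name(argument=value, ...) on one line, values as JSON. drive_tool: Moves the arm, as the interface text tells. Its arguments: {"type":"object","properties":{"increments":{"type":"array"},"hand":{"type":"number"}},"required":["increments"]}

```bash
mkdir -p pics; ls; cat > h.py <<'E'
import numpy as np, cv2
from scipy.spatial.transform import Rotation as Ro
from bench import robot
def snap(name,fn):
    s=robot.state(); im=robot.get_image(name); cv2.imwrite('pics/'+fn,np.ascontiguousarray(im['pixels'][:,:,::-1]))
    return s,im
def c2w(s,im,p):
    p=np.array(p)
    if 'R' in im and im.get('R') is not None: return np.array(im['R']).T@(p-np.array(im['t']))
    T=np.array(im['tool_from_camera']); q=T[:3,:3]@p+T[:3,3]
    return Ro.from_euler('xyz',s['tcp_rot']).as_matrix()@q+np.array(s['tool_pos'])
def proj(s,im,X):
    X=np.array(X,float); f=240/np.tan(np.radians(im['fovy']/2))
    if 'R' in im and im.get('R') is not None: c=np.array(im['R'])@X+np.array(im['t'])
    else:
        q=Ro.from_euler('xyz',s['tcp_rot']).as_matrix().T@(X-np.array(s['tool_pos'])); T=np.array(im['tool_from_camera']); c=T[:3,:3].T@(q-T[:3,3])
    return np.array([im['cx']+f*c[0]/c[2], im['cy']+f*c[1]/c[2]])
def ray(s,im,uv,z):
    f=240/np.tan(np.radians(im['fovy']/2))
    a=c2w(s,im,[0,0,0]); b=c2w(s,im,[(uv[0]-im['cx'])/f,(uv[1]-im['cy'])/f,1]); d=b-a
    return a+d*(z-a[2])/d[2]
E
python3 - <<'E'
from h import *
np.set_printoptions(precision=4,suppress=True)
for c in ['side','top']:
    s,im=snap(c,c+'0.png')
    print(c,im['fovy'],im['cx'],im['cy'], 'cam at',c2w(s,im,[0,0,0]))
    for n in ['fixture','bore','bail_bar','bail_hinge','stand','square_pin_mid','round_pin_mid','waisted_pin_mid','gauge','tin','wrench']:
        print(n,[(round(d['p'],2),c2w(s,im,d['xyz']).round(4).tolist()) for d in robot.landmark_of(n,c)][:3])
print(robot.state())
E
```

```text
pics
side 43.86666028129805 314.44256871667864 245.10650467207313 cam at [ 0.1527 -0.5386  0.6141]
fixture [(0.77, [0.4821, 0.1479, -0.0028])]
bore [(0.92, [0.4544, 0.1447, 0.0512])]
bail_bar [(0.57, [0.4515, 0.1511, 0.0795])]
bail_hinge [(0.88, [0.5218, 0.1382, 0.0334])]
stand [(0.7, [0.5188, -0.1376, -0.0])]
square_pin_mid [(0.84, [0.656, -0.2182, 0.0497]), (0.74, [0.6748, -0.1063, 0.0497])]
round_pin_mid [(0.76, [0.4629, -0.1472, 0.0551])]
waisted_pin_mid [(0.63, [0.5197, -0.138, 0.057])]
gauge [(0.96, [0.4646, 0.0105, 0.0022])]
tin [(0.82, [0.7654, 0.0181, -0.0016]), (0.18, [0.4592, -0.1459, 0.0543])]
wrench [(0.75, [0.637, -0.0128, 0.0002]), (0.61, [0.5196, -0.1377, -0.001])]
top 57.20459027648518 323.074934515258 240.87445087424067 cam at [ 0.4939 -0.0198  0.8527]
fixture [(0.67, [0.4819, 0.1429, -0.0033])]
bore [(0.77, [0.4532, 0.1503, 0.0505])]
bail_bar [(0.84, [0.4488, 0.1485, 0.0784])]
bail_hinge [(0.75, [0.519, 0.1337, 0.0264])]
stand [(0.83, [0.518, -0.141, 0.0006]), (0.51, [0.5842, -0.1321, 0.0564])]
square_pin_mid [(0.75, [0.6629, -0.222, 0.0528]), (0.74, [0.6747, -0.1043, 0.0519]), (0.57, [0.5849, -0.1358, 0.0542])]
round_pin_mid [(0.64, [0.4487, -0.1476, 0.051])]
waisted_pin_mid [(0.53, [0.519, -0.1429, 0.0529])]
gauge [(0.8, [0.4663, 0.0052, -0.0008])]
tin [(0.75, [0.7666, 0.0174, -0.004])]
wrench [(0.94, [0.6303, -0.0151, 0.004])]
{'t': 1.2, 'joints': array([ 1.0012,  0.048 ,  0.0992,  1.622 , -0.    ,  1.443 ]), 'dq': array([ 0.    ,  0.0009,  0.0021,  0.0002,  0.    , -0.0002]), 'joint_efforts': array([  0.0001, -33.8651,  32.0158,   0.0013,  -0.0002,   0.    ]), 'tool_pos': array([0.2245, 0.4746, 0.4047]), 'tcp_rot': array([ 0.1413,  1.5708, -0.3006]), 'contact_force': array([ 0.4574, -0.7748,  0.3364]), 'wrist_torque': array([-0.0244, -0.0009,  0.0042]), 'finger_gap': 0.9957994434223492}
```

View pics/side0.png

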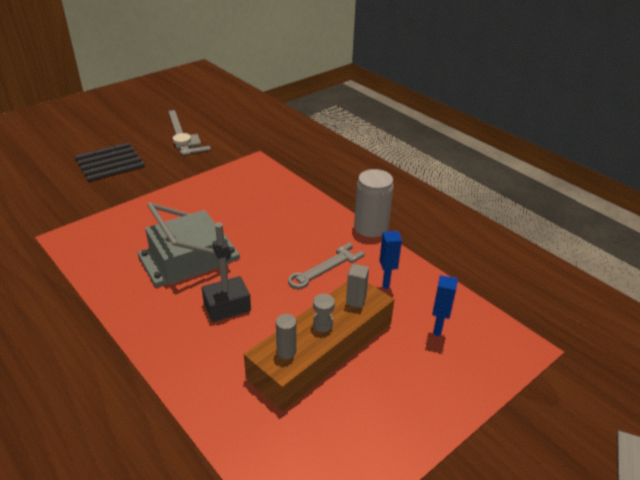

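View pics/top0.png

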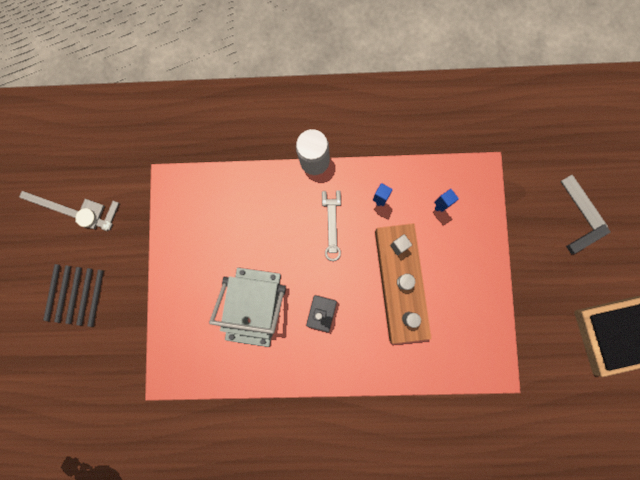

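```bash
python3 - <<'E'
import cv2
a=cv2.imread('pics/top0.png')[290:390,280:540]; cv2.imwrite('pics/topc.png',cv2.resize(a,None,fx=3,fy=3,interpolation=cv2.INTER_CUBIC))
E
```

```text
(no output)
```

View pics/topc.png

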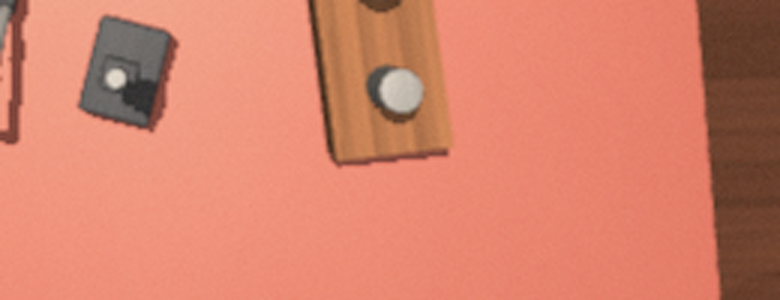

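```bash
python3 - <<'E'
import cv2
t=cv2.imread('pics/top0.png'); s=cv2.imread('pics/side0.png')
a=cv2.resize(t[225:265,380:430],None,fx=8,fy=8,interpolation=cv2.INTER_CUBIC)
b=cv2.resize(t[260:355,205:295],None,fx=4,fy=4,interpolation=cv2.INTER_CUBIC)
import numpy as np
o=np.zeros((380,800,3),np.uint8); o[:320,:400]=a; o[:380,410:770]=b
cv2.imwrite('pics/topc2.png',o)
cv2.imwrite('pics/sidec.png',cv2.resize(s[180:380,120:420],None,fx=2.6,fy=2.6,interpolation=cv2.INTER_CUBIC))
E
```

```text
(no output)
```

View pics/topc2.png

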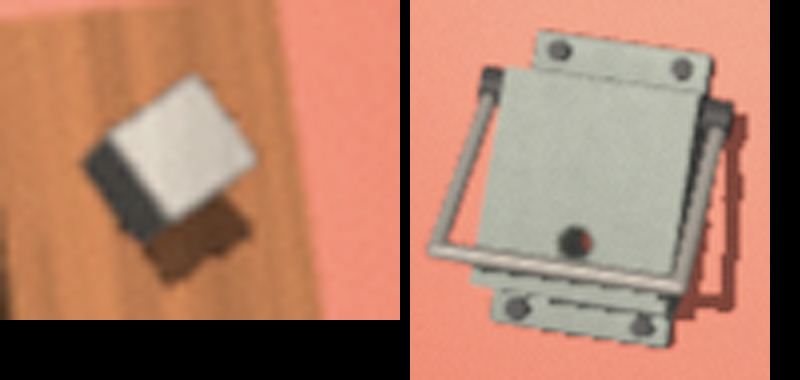

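View pics/sidec.png

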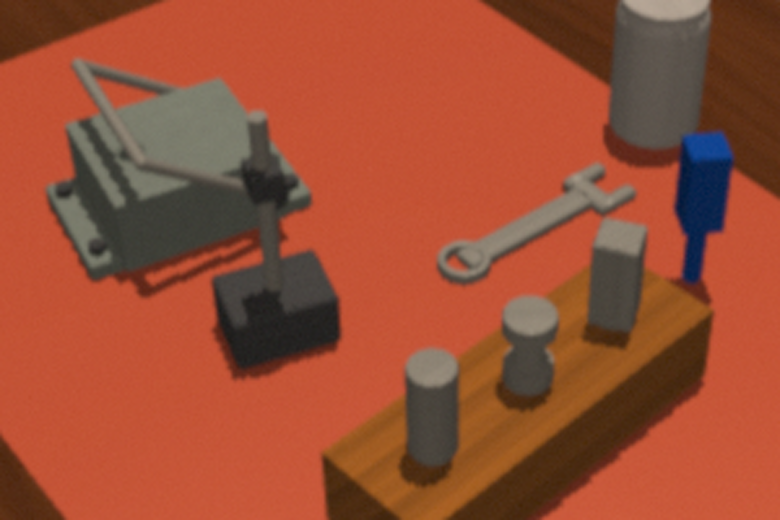

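```bash
python3 - <<'E'
from h import *
np.set_printoptions(precision=4,suppress=True)
s=robot.state();im=robot.get_image('top')
def px(c,o,k): return [(c[0]+.5)/k-.5+o[0],(c[1]+.5)/k-.5+o[1]]
P=np.array([ray(s,im,px(c,(380,225),8),.105) for c in [(195,73),(258,158),(168,222),(105,137)]])
print(P,P.mean(0))
for i in range(4):
    d=P[(i+1)%4]-P[i]; print(np.linalg.norm(d),np.degrees(np.arctan2(d[1],d[0])))
Q=lambda c,z: ray(s,im,px((c[0]-410,c[1]),(205,260),4),z)
b=Q((575,242),.05); print('bore',b)
# block top corners: TL,TR,BR,BL
C=np.array([Q(c,.05) for c in [(505,68),(700,95),(673,295),(473,283)]]);print(C)
F=np.array([Q(c,.012) for c in [(540,30),(715,55),(667,347),(492,318)]]);print(F)
print('front foot edge dir',np.degrees(np.arctan2(*(F[1]-F[0])[1::-1])),np.degrees(np.arctan2(*(F[2]-F[3])[1::-1])),np.degrees(np.arctan2(*(F[0]-F[3])[1::-1])),np.degrees(np.arctan2(*(F[1]-F[2])[1::-1])),F.mean(0))
print('bar ends',Q((432,248),.082),Q((685,288),.082))
R=Ro.from_euler('xyz',s['tcp_rot']).as_matrix();print(R); 
w=robot.get_image('wrist'); print(w['tool_from_camera'],w['fovy'])
E
```

```text
[[ 0.5975 -0.1362  0.105 ]
 [ 0.5789 -0.1486  0.105 ]
 [ 0.5658 -0.1289  0.105 ]
 [ 0.5843 -0.1164  0.105 ]] [ 0.5816 -0.1325  0.105 ]
0.02239495388769333 -146.33963270775706
0.023636285552257438 123.63380219656567
0.02236258789293679 33.88019994094586
0.02372209346531057 -56.28753082181115
bore [0.4562 0.1472 0.05  ]
[[0.5356 0.1791 0.05  ]
 [0.5208 0.0896 0.05  ]
 [0.4316 0.103  0.05  ]
 [0.439  0.1936 0.05  ]]
[[0.5553 0.1716 0.012 ]
 [0.5409 0.0873 0.012 ]
 [0.4047 0.1119 0.012 ]
 [0.42   0.1946 0.012 ]]
front foot edge dir -99.6738677521834 -100.44671424693594 -9.643263056662061 -10.208415603870636 [0.4803 0.1414 0.012 ]
bar ends [0.4566 0.2031 0.082 ] [0.4369 0.0928 0.082 ]
[[ 0.      0.4276  0.904 ]
 [-0.      0.904  -0.4276]
 [-1.      0.      0.    ]]
[[ 0.0007 -0.2872  0.9579  0.0315]
 [ 1.      0.0011 -0.0004 -0.    ]
 [-0.0009  0.9579  0.2872 -0.0732]
 [ 0.      0.      0.      1.    ]] 64.61107727842385
```

Emit:
drive_tool(increments=[[0.5,-1.3,1.9,-0.02],[1.3,-3.2,4.7,-0.06],[2.3,-5.3,7.9,-0.1],[3.3,-7.5,11.1,-0.14],[4.3,-9.7,14.4,-0.18],[5.3,-11.9,17.6,-0.22],[6.3,-14.1,20.9,-0.25],[7,-16,23.8,-0.267]], hand=0)

```text
t: 1.97
tool_pos: [0.3717, 0.2261, 0.3339]
tcp_rot: [-1.428, 1.57, -1.602]
contact_force: [0.7, 0.3, -0.3]
finger_gap: 0.001
```

```bash
cat > go.py <<'E'
import sys
from h import *
# go.py x y z yawz(deg): world TCP target -> tool-frame shift (cm) and turn
s=robot.state(); R=Ro.from_euler('xyz',s['tcp_rot']).as_matrix()
a=[float(v) for v in sys.argv[1:]]
d=R.T@(np.array(a[:3])-s['tool_pos'])*100
yaw=np.degrees(np.arctan2(R[1,2],R[0,2]))
print('t',round(s['t'],2),'pos',s['tool_pos'].round(4),'yawz',yaw.round(2),'shift',d.round(2),'turn',round(np.radians((yaw-a[3]+180)%360-180),3),'gap',round(s['finger_gap'],3),'F',np.round(s['contact_force'],1),'j',np.round(s['joints'],2))
E
python3 go.py .4163 .1527 .239 -10
```

```text
t 1.97 pos [0.3717 0.2261 0.3339] yawz -9.96 shift [ 9.5  -6.45  5.67] turn 0.001 gap 0.001 F [ 0.7  0.3 -0.3] j [ 0.39 -0.19 -0.27  1.5  -0.    0.57]
```

Emit:
drive_tool(increments=[[0.3,-1.5,1.3,0],[1.2,-3.5,3.0,0],[2.5,-5.3,4.6,0],[4.5,-6.4,5.6,0],[6.8,-6.4,5.6,0],[8.6,-6.4,5.6,0],[9.5,-6.4,5.6,0],[9.5,-6.4,5.6,0]])

```text
t: 2.63
tool_pos: [0.414, 0.1551, 0.2372]
tcp_rot: [-2.761, 1.566, -2.936]
contact_force: [-0.7, -0.2, -0.1]
finger_gap: -0.001
```

```bash
python3 go.py .4163 .1527 .239 -10; python3 - <<'E'
from h import *
s,im=snap('side','side1.png'); cv2.imwrite('pics/s1.png',cv2.resize(im['pixels'][130:330,80:350,::-1],None,fx=2.8,fy=2.8))
s,im=snap('wrist','w1.png')
E
```

```text
t 2.63 pos [0.414  0.1551 0.2372] yawz -10.03 shift [-0.18 -0.19  0.27] turn -0.0 gap -0.001 F [-0.7 -0.2 -0.1] j [ 0.21 -0.14 -0.41  1.3   0.    0.38]
```

View pics/s1.png

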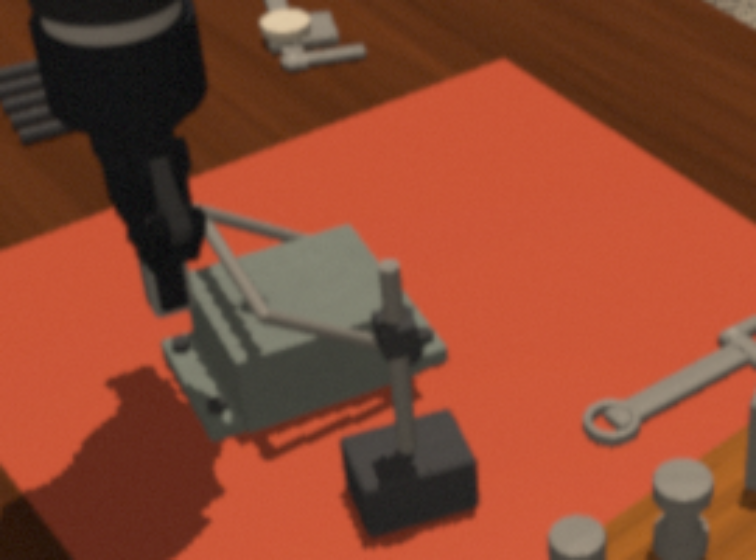

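View pics/w1.png

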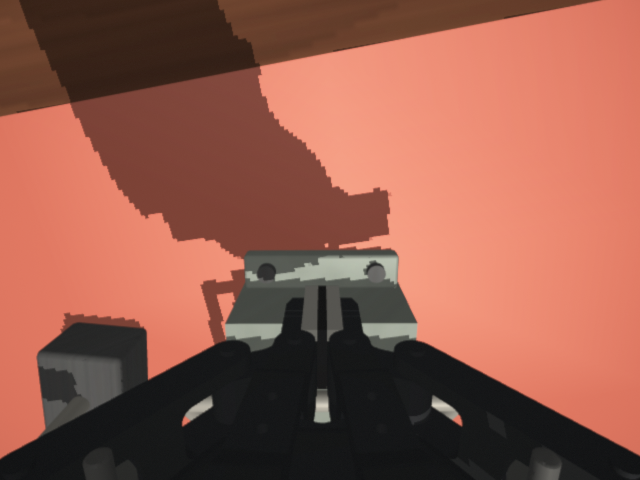

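Emit:
drive_tool(increments=[[0,0,0.8,0],[0,0,1.6,0],[-0.6,0,2.4,0],[-1.3,0,3.0,0],[-1.9,0,3.7,0],[-2.4,0,4.4,0],[-2.9,0,5.2,0],[-3.2,0,6.0,0]])

```text
t: 3.4
tool_pos: [0.4758, 0.1452, 0.2736]
tcp_rot: [0.428, 1.568, 0.254]
contact_force: [-1.3, 1.1, 1.8]
finger_gap: -0.004
```

```bash
python3 go.py .4163 .1527 .239 -10; python3 - <<'E'
from h import *
s,im=snap('side','side2.png'); cv2.imwrite('pics/s2.png',cv2.resize(im['pixels'][130:330,80:350,::-1],None,fx=2.8,fy=2.8))
E
```

```text
t 3.4 pos [0.4758 0.1452 0.2736] yawz -9.99 shift [ 3.44 -0.29 -6.  ] turn 0.0 gap -0.004 F [-1.3  1.1  1.8] j [ 0.16 -0.01 -0.22  1.36  0.    0.34]
```

View pics/s2.png

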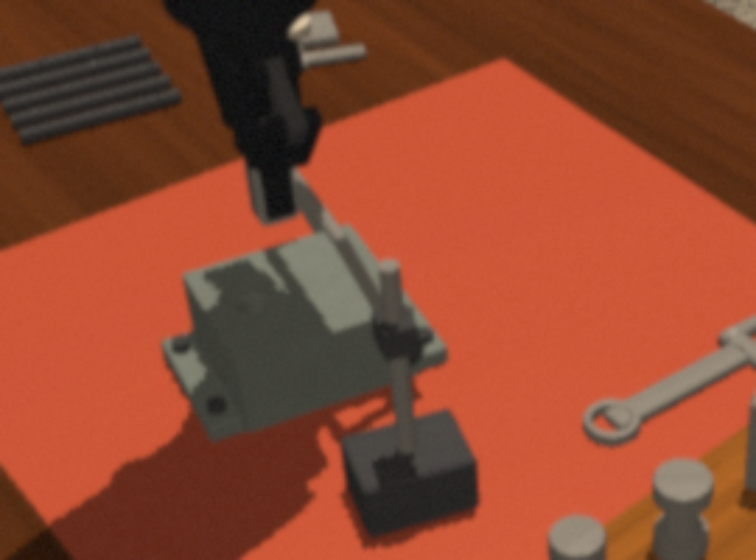

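Emit:
drive_tool(increments=[[-0.3,0,1.2,0],[-0.5,0,2.5,0],[-0.5,0,3.8,0],[-0.4,0,5.1,0],[0,0,6.5,0],[0.6,0,7.8,0],[1.3,0,8.9,0],[2.0,0,9.7,0]])

```text
t: 4.12
tool_pos: [0.5711, 0.1279, 0.2511]
tcp_rot: [0.498, 1.57, 0.323]
contact_force: [-2.0, 0.6, -0.4]
finger_gap: -0.002
```

Emit:
drive_tool(increments=[[0.3,0,0.3,0],[0.7,0,0.6,0],[1.0,0,0.9,0],[1.1,0,1.1,0],[1.1,0,1.3,0],[1.1,0,1.4,0],[1.1,0,1.5,0],[1.1,0,1.5,0]])

```text
t: 4.78
tool_pos: [0.5793, 0.1266, 0.2408]
tcp_rot: [-3.089, 1.555, 3.021]
contact_force: [-18.7, 1.8, 11.1]
finger_gap: 0.001
```

```bash
python3 go.py .4163 .1527 .239 -10; python3 - <<'E'
from h import *
s,im=snap('side','side3.png'); cv2.imwrite('pics/s3.png',cv2.resize(im['pixels'][130:330,80:350,::-1],None,fx=2.8,fy=2.8))
E
```

```text
t 4.78 pos [0.5793 0.1266 0.2408] yawz -9.91 shift [  0.44  -0.23 -16.5 ] turn 0.002 gap 0.001 F [-18.7   1.8  11.1] j [0.1  0.26 0.01 1.34 0.   0.27]
```

View pics/s3.png

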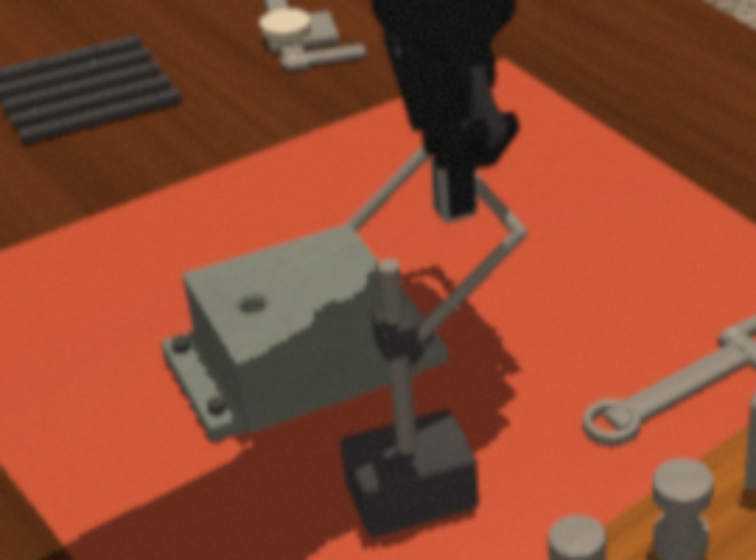

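Emit:
drive_tool(increments=[[0,0,-0.8,0],[0,0,-1.8,0],[-1,0,-2.2,0],[-3,0,-2.2,0],[-6,0,-2.2,0],[-9,0,-2.2,0],[-12,0,-2.2,0],[-13,0,-2.2,0]], hand=0.55)

```text
t: 5.5
tool_pos: [0.5639, 0.1294, 0.3778]
tcp_rot: [0.257, 1.56, 0.082]
contact_force: [0.3, 0.3, 0.7]
finger_gap: 0.544
```

```bash
python3 go.py .5816 -.1325 .34 33.8; python3 - <<'E'
from h import *
s,im=snap('top','top4.png'); cv2.imwrite('pics/t4.png',cv2.resize(im['pixels'][200:380,190:450,::-1],None,fx=3,fy=3))
E
```

```text
t 5.5 pos [0.5639 0.1294 0.3778] yawz -10.01 shift [  3.77 -25.5    6.26] turn -0.765 gap 0.544 F [0.3 0.3 0.7] j [ 0.11  0.18  0.19  1.57 -0.    0.28]
```

View pics/t4.png

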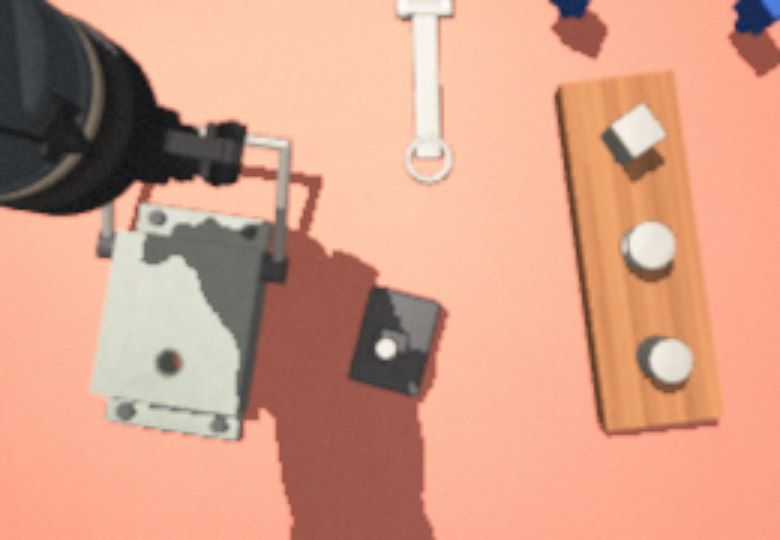

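```bash
python3 - <<'E'
from h import *
s,im=snap('wrist','w4.png'); print(proj(s,im,[.4562,.1472,.05]))
for d in robot.landmark_of('bore','wrist')[:2]: print(d['p'],c2w(s,im,d['xyz']))
import pickle; pickle.dump((s,{k:v for k,v in im.items()}),open('w4.pkl','wb'))
E
```

```text
[318.82281459  63.43762422]
0.93 [0.46077509 0.14513234 0.04982846]
```

View pics/w4.png

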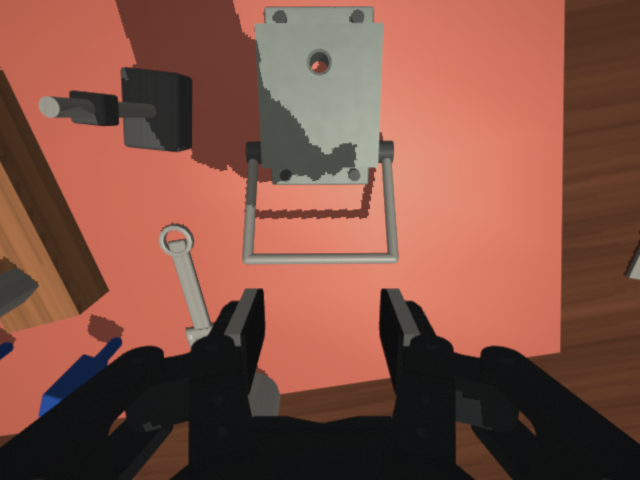

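Emit:
drive_tool(increments=[[0.2,-2,0.5,-0.06],[0.5,-5.2,1.3,-0.16],[0.9,-8.8,2.2,-0.27],[1.4,-12.4,3.1,-0.38],[2.0,-16,4.0,-0.49],[2.6,-19.6,4.9,-0.6],[3.2,-22.8,5.7,-0.7],[3.7,-25.0,6.2,-0.765]])

```text
t: 6.32
tool_pos: [0.5796, -0.1305, 0.3299]
tcp_rot: [2.456, 1.566, 3.048]
contact_force: [-0.4, -0.1, -0.7]
finger_gap: 0.547
```

```bash
python3 go.py .5816 -.1325 .235 33.8; python3 - <<'E'
from h import *
s,im=snap('wrist','w5.png'); print(proj(s,im,[.5816,-.1325,.105]))
for d in robot.landmark_of('square_pin_mid','wrist')[:3]: print(d['p'],c2w(s,im,d['xyz']))
import pickle; pickle.dump((s,dict(im)),open('w5.pkl','wb'))
E
```

```text
t 6.32 pos [ 0.5796 -0.1305  0.3299] yawz 33.93 shift [ 9.48 -0.3   0.09] turn 0.002 gap 0.547 F [-0.4 -0.1 -0.7] j [-0.33  0.23  0.15  1.5  -0.   -0.93]
[315.32937364 265.18547363]
0.84 [ 0.65846039 -0.21660032  0.05353684]
0.77 [ 0.6771636  -0.10266391  0.04542474]
0.71 [ 0.58158753 -0.13516187  0.05481827]
```

View pics/w5.png

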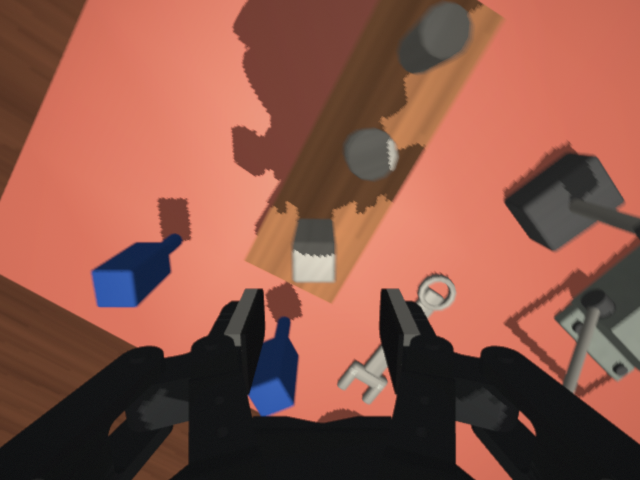

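```bash
python3 - <<'E'
from h import *
import pickle
s,im=pickle.load(open('w5.pkl','rb'))
a=cv2.resize(im['pixels'][205:300,270:360,::-1],None,fx=6,fy=6,interpolation=cv2.INTER_CUBIC); 
s4,im4=pickle.load(open('w4.pkl','rb'))
b=cv2.resize(im4['pixels'][30:95,285:355,::-1],None,fx=8,fy=8,interpolation=cv2.INTER_CUBIC)[:, :560]
o=np.zeros((570,800,3),np.uint8);o[:570,:400]=a[:,:400][:570];cv2.imwrite('pics/c5.png',a);cv2.imwrite('pics/c4.png',b)
for c in [(294,252),(334,250),(335,283),(293,283)]: print(ray(s,im,c,.105))
print(ray(s,im,(314,267),.105), ray(s4,im4,(319,62),.05))
E
```

```text
[ 0.5817078  -0.14623697  0.105     ]
[ 0.56874551 -0.12900438  0.105     ]
[ 0.58426953 -0.11766139  0.105     ]
[ 0.59720794 -0.13690394  0.105     ]
[ 0.58288229 -0.13251551  0.105     ] [0.45529425 0.14748964 0.05      ]
```

View pics/c5.png

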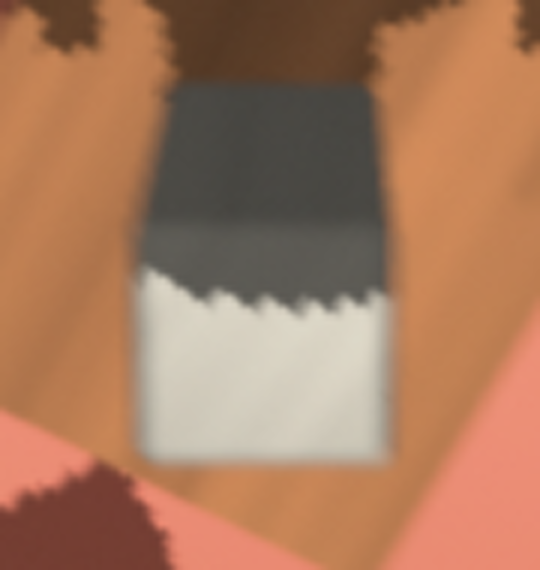

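View pics/c4.png

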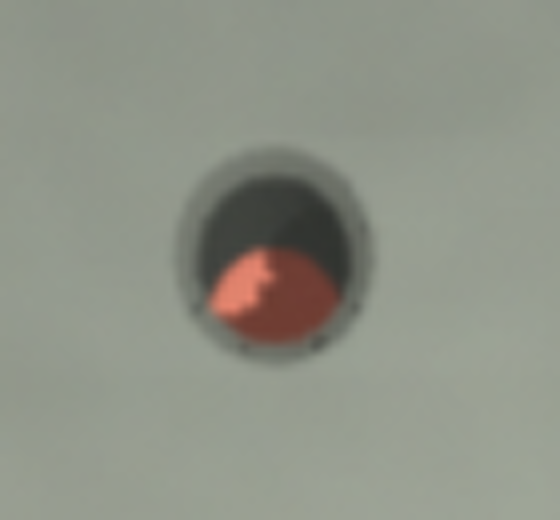

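```bash
python3 - <<'E'
from h import *
import pickle
s,im=pickle.load(open('w5.pkl','rb'))
s4,im4=pickle.load(open('w4.pkl','rb'))
p=ray(s,im,(313.9,262),.105);print(p,ray(s4,im4,(319.3,61.8),.05))
E
python3 go.py .5814 -.1334 .235 33.8
```

```text
[ 0.58049803 -0.13416811  0.105     ] [0.45520233 0.14772358 0.05      ]
t 6.42 pos [ 0.5794 -0.1311  0.329 ] yawz 33.56 shift [ 9.4  -0.34  0.08] turn -0.004 gap 0.551 F [-0.5  0.5  0.2] j [-0.33  0.23  0.15  1.5  -0.   -0.92]
```

Emit:
drive_tool(increments=[[0.6,-0.3,0.05,0],[1.8,-0.3,0.05,0],[3.3,-0.3,0.05,0],[5.0,-0.3,0.05,0],[6.7,-0.3,0.05,0],[8.2,-0.3,0.05,0],[9.2,-0.3,0.05,0],[9.6,-0.3,0.05,0]])

```text
t: 7.08
tool_pos: [0.5815, -0.1281, 0.2343]
tcp_rot: [2.181, 1.566, 2.773]
contact_force: [-0.3, 0.0, -0.8]
finger_gap: 0.552
```

Emit:
drive_tool(increments=[[0,0,0,0],[0,0,0,0],[0,0,0,0],[0,0,0,0],[0,0,0,0],[0,0,0,0],[0,0,0,0],[0,0,0,0]], hand=0)

```text
t: 7.75
tool_pos: [0.5827, -0.1299, 0.2379]
tcp_rot: [-0.823, 1.57, -0.233]
contact_force: [-0.5, 0.4, -1.2]
finger_gap: 0.273
```

```bash
python3 go.py .5814 -.1334 .235 33.8; python3 - <<'E'
from h import *
s,im=snap('wrist','w6.png')
E
```

```text
t 7.75 pos [ 0.5827 -0.1299  0.2379] yawz 33.81 shift [ 0.29 -0.22 -0.3 ] turn 0.0 gap 0.273 F [-0.5  0.4 -1.2] j [-0.33  0.26  0.    1.31  0.   -0.92]
```

View pics/w6.png

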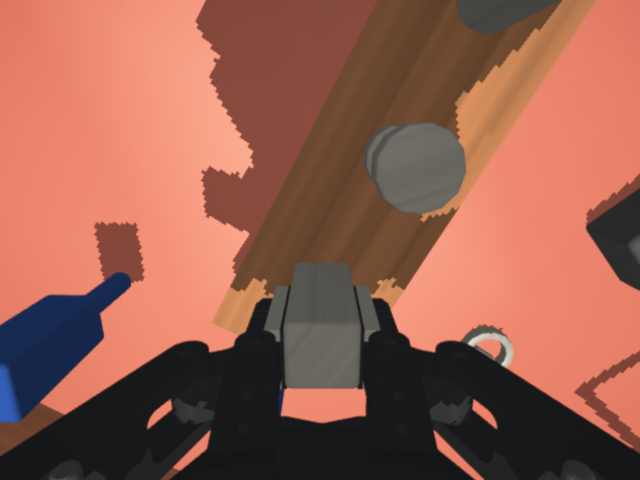

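Emit:
drive_tool(increments=[[-0.5,0,0,0],[-1.6,0,0,0],[-3.4,0,0,0],[-6,0,0,0],[-9,0,0,0],[-12,0,0,0],[-15,0,0,0],[-16.5,0,0,0]])

```text
t: 8.47
tool_pos: [0.5828, -0.1299, 0.4091]
tcp_rot: [-0.919, 1.563, -0.329]
contact_force: [-0.1, 0.6, -0.5]
finger_gap: 0.272
```

```bash
python3 - <<'E'
from h import *
P=[]
s,im=snap('wrist','w7.png')
for i in range(6):
    s=robot.state(); P.append(np.r_[s['tool_pos'],s['tcp_rot'][1],0]); 
    R=Ro.from_euler('xyz',s['tcp_rot']).as_matrix(); P[-1][4]=np.degrees(np.arctan2(R[1,2],R[0,2]))
    im=robot.get_image('side')
cv2.imwrite('pics/side7.png',im['pixels'][:,:,::-1])
P=np.array(P);print(P.round(4)); print(P.mean(0),s['finger_gap'])
E
```

```text
[[ 0.5831 -0.13    0.4114  1.5584 33.8162]
 [ 0.5832 -0.1301  0.4088  1.5606 33.8182]
 [ 0.583  -0.13    0.4057  1.5653 33.816 ]
 [ 0.5827 -0.1299  0.4033  1.5694 33.8162]
 [ 0.5824 -0.1298  0.4016  1.5692 33.8147]
 [ 0.5823 -0.1297  0.4007  1.5674 33.816 ]]
[ 0.5827957  -0.12992105  0.40525157  1.56505613 33.81621712] 0.2757142512443061
```

View pics/side7.png

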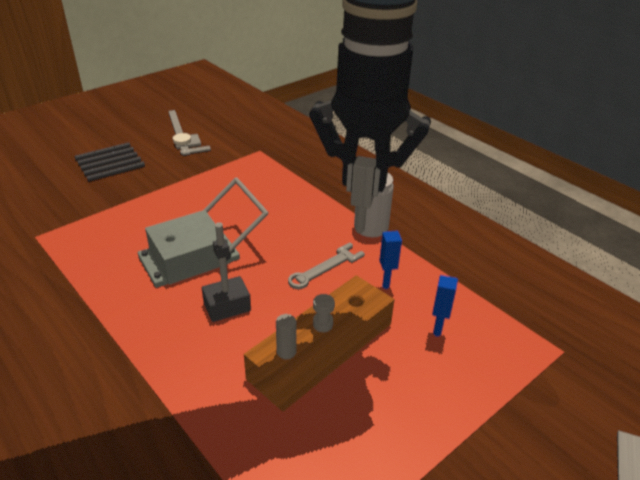

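View pics/w7.png

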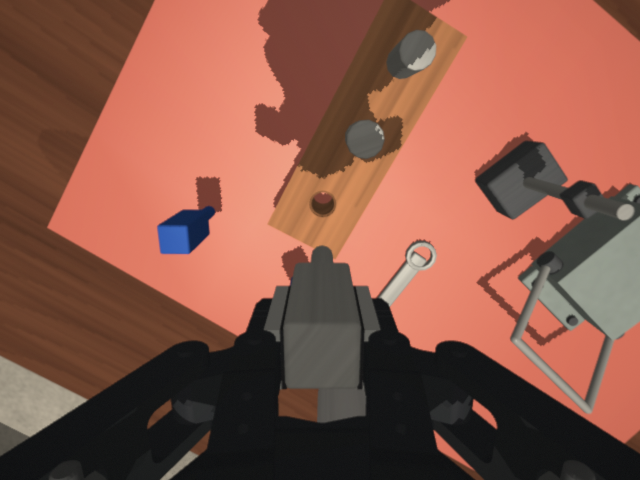

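```bash
python3 - <<'E'
from h import *
im=cv2.imread('pics/w7.png')
cv2.imwrite('pics/c7.png',cv2.resize(im[235:400,255:385],None,fx=4.5,fy=4.5,interpolation=cv2.INTER_CUBIC))
E
python3 go.py .5814 -.1334 .235 33.8
```

```text
t 8.82 pos [ 0.5823 -0.1297  0.4003] yawz 33.82 shift [16.53 -0.31 -0.23] turn 0.0 gap 0.273 F [-0.9 -0.  -1. ] j [-0.33  0.24  0.3   1.64  0.   -0.92]
```

View pics/c7.png

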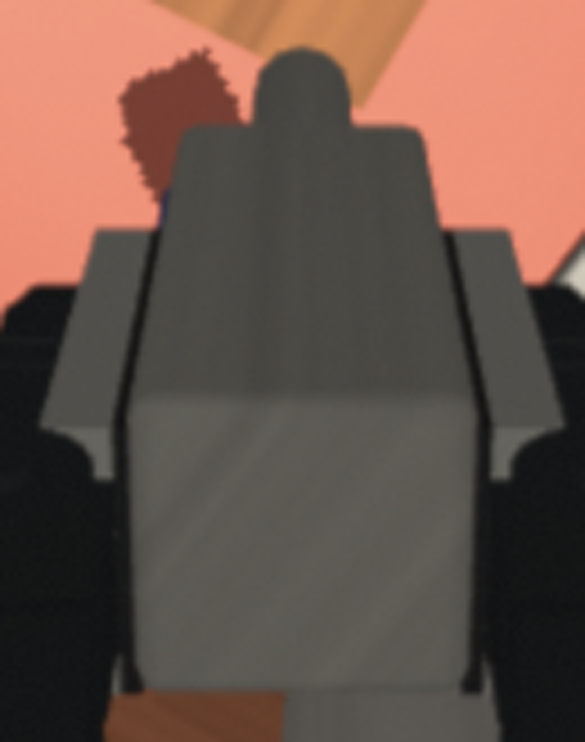

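```bash
python3 - <<'E'
from h import *
im=robot.get_image('wrist'); T=np.array(im['tool_from_camera']);f=240/np.tan(np.radians(im['fovy']/2))
o=T[:3,3]
def tr(uv,X):
    d=T[:3,:3]@np.array([(uv[0]-im['cx'])/f,(uv[1]-im['cy'])/f,1]); return o+d*(X-o[0])/d[0]
pts=[(283.9,324.2),(359.9,323.5),(359.9,387.9),(286,387.9)]
for X in [.126,.128,.130,.132,.134]:
    q=np.array([tr(p,X) for p in pts]); print(X,q[:,1:].round(4).tolist(),q.mean(0).round(4))
# bottom shoulder edge at X+.055: crop (185,128),(425,128)
for X in [.181,.185,.189]: print(X,tr((255+185/4.5,235+128/4.5),X),tr((255+425/4.5,235+128/4.5),X))
# tip bottom edge X+.1, far silhouette top crop (302,47)
print(tr((255+302/4.5,235+47/4.5),.23))
E
```

```text
0.126 [[-0.0105, -0.0191], [0.0107, -0.0194], [0.0113, 0.002], [-0.0105, 0.002]] [ 0.126   0.0003 -0.0086]
0.128 [[-0.0107, -0.018], [0.0109, -0.0182], [0.0116, 0.0036], [-0.0107, 0.0036]] [ 0.128   0.0003 -0.0073]
0.13 [[-0.011, -0.0168], [0.0112, -0.0171], [0.0118, 0.0051], [-0.0109, 0.0052]] [ 0.13    0.0003 -0.0059]
0.132 [[-0.0112, -0.0157], [0.0114, -0.0159], [0.0121, 0.0067], [-0.0111, 0.0068]] [ 0.132   0.0003 -0.0045]
0.134 [[-0.0114, -0.0145], [0.0116, -0.0148], [0.0123, 0.0083], [-0.0114, 0.0084]] [ 0.134   0.0003 -0.0032]
0.181 [ 0.181      -0.01073034 -0.01629291] [ 0.181       0.01168428 -0.01631762]
0.185 [ 0.185      -0.01101847 -0.01477089] [ 0.185       0.0119959  -0.01479627]
0.189 [ 0.189      -0.0113066  -0.01324887] [ 0.189       0.01230752 -0.01327491]
[ 0.23        0.00023621 -0.00822928]
```

Emit:
drive_tool(increments=[[0,1.5,0.26,0],[0,4.5,0.8,0],[0,8,1.4,0],[0,11.6,2.0,0],[0,15.2,2.6,0],[0,18.8,3.25,0],[0,22.2,3.85,0],[0,25,4.3,0]])

```text
t: 9.53
tool_pos: [0.4776, 0.1037, 0.4013]
tcp_rot: [2.363, 1.568, 2.954]
contact_force: [0.2, 1.3, -0.8]
finger_gap: 0.275
```

Emit:
drive_tool(increments=[[0,2.4,0.4,0],[0,4.0,0.7,0],[0.5,5.0,0.9,0],[2,5.0,0.9,0],[4,5.0,0.9,0],[6,5.0,0.9,0],[7.5,5.0,0.9,0],[8,5.0,0.9,0]])

```text
t: 10.2
tool_pos: [0.4576, 0.1478, 0.3182]
tcp_rot: [2.773, 1.563, -2.92]
contact_force: [-0.2, -0.0, -1.4]
finger_gap: 0.275
```

Emit:
drive_tool(increments=[[0.4,0,0,0],[0.8,0,0,0],[0.8,0,0,0],[0.8,0,0,0],[0.8,0,0,0],[0.8,0,0,0],[0.8,0,0,0],[0.8,0,0,0]])

```text
t: 10.87
tool_pos: [0.459, 0.1484, 0.3152]
tcp_rot: [-0.428, 1.57, 0.163]
contact_force: [-0.3, 0.5, -1.3]
finger_gap: 0.273
```

```bash
python3 go.py .4583 .1488 .298 33.8; python3 - <<'E'
from h import *
import pickle
s,w=snap('wrist','w8.png'); s2,d=snap('side','side8.png'); t3,t=snap('top','top8.png')
pickle.dump((s,dict(w),s2,dict(d),dict(t)),open('8.pkl','wb'))
o=np.zeros((500,800,3),np.uint8)
a=cv2.resize(d['pixels'][120:270,110:270,::-1],None,fx=2.5*1,fy=2.5); o[:a.shape[0],:400]=a
b=cv2.resize(w['pixels'][180:400,240:400,::-1],None,fx=2.25,fy=2.25); o[:b.shape[0],410:410+b.shape[1]]=b
cv2.imwrite('pics/c8.png',o)
E
python3 go.py .4583 .1488 .298 33.8
```

```text
t 10.87 pos [0.459  0.1484 0.3152] yawz 33.82 shift [ 1.72  0.08 -0.04] turn 0.0 gap 0.273 F [-0.3  0.5 -1.3] j [ 0.17 -0.07 -0.19  1.44 -0.   -0.42]
t 11.02 pos [0.4589 0.1484 0.3149] yawz 33.82 shift [ 1.69  0.07 -0.03] turn 0.0 gap 0.276 F [-0.3  0.5 -0.7] j [ 0.17 -0.06 -0.19  1.44  0.   -0.42]
```

View pics/c8.png

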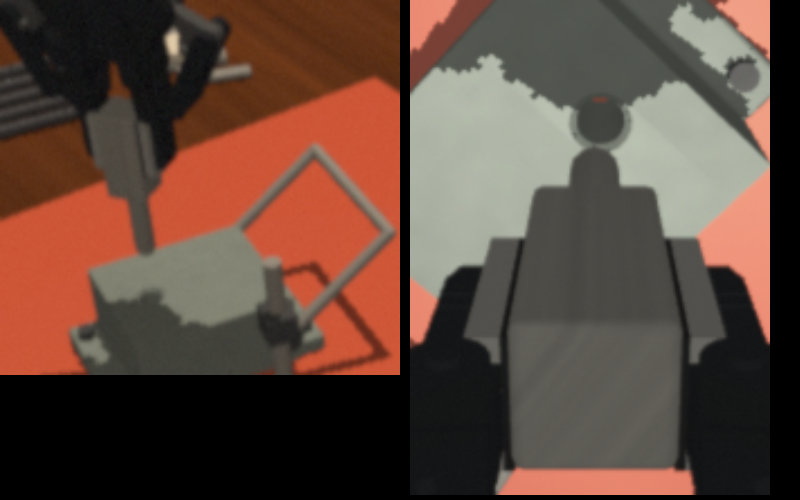

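View pics/w8.png

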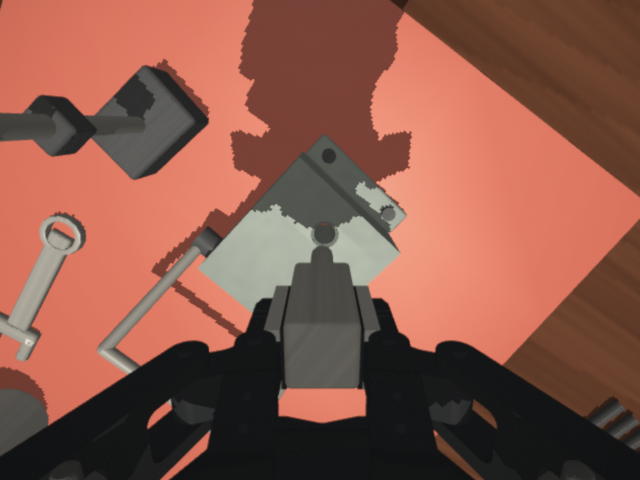

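View pics/top8.png

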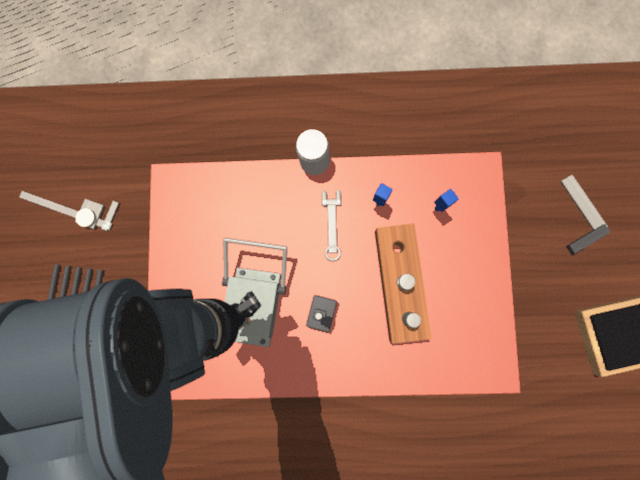

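```bash
python3 - <<'E'
from h import *
import pickle
s,im,s2,d,t=pickle.load(open('8.pkl','rb')); T=np.array(im['tool_from_camera']);f=240/np.tan(np.radians(im['fovy']/2))
o=T[:3,3]
def tr(uv,X):
    dd=T[:3,:3]@np.array([(uv[0]-im['cx'])/f,(uv[1]-im['cy'])/f,1]); return o+dd*(X-o[0])/dd[0]
print('bore',tr((324.4,234.2),s['tool_pos'][2]-.05))
cv2.imwrite('pics/c8b.png',cv2.resize(im['pixels'][210:275,285:365,::-1],None,fx=9,fy=9,interpolation=cv2.INTER_CUBIC))
# shank edges
print('top',proj(s,t,[.4557,.1471,.05]))
E
```

```text
bore [ 0.26520829  0.00173475 -0.00430394]
top [245.92392937 320.38318582]
```

View pics/c8b.png

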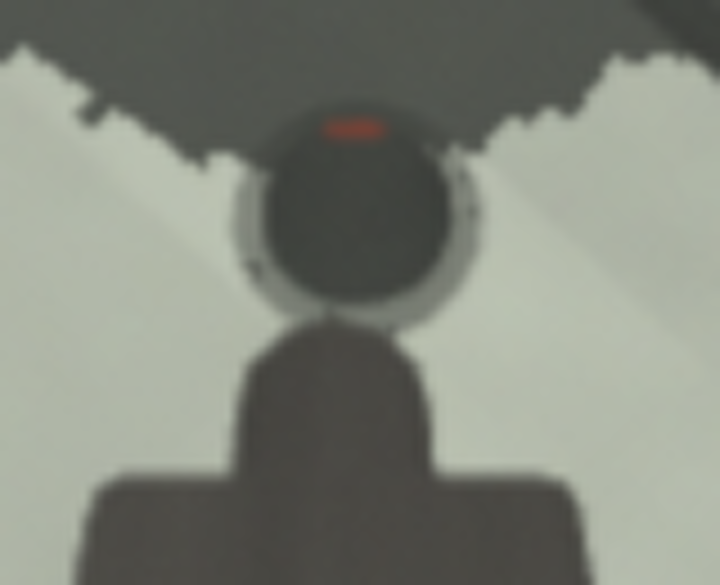

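Emit:
drive_tool(increments=[[0,0.15,-0.1,0],[0.6,0.15,-0.1,0],[1.4,0.15,-0.1,0],[2.2,0.15,-0.1,0],[2.9,0.15,-0.1,0],[3.5,0.15,-0.1,0],[3.9,0.15,-0.1,0],[4.3,0.15,-0.1,0]])

```text
t: 11.68
tool_pos: [0.457, 0.149, 0.2708]
tcp_rot: [2.745, 1.57, -2.948]
contact_force: [-0.6, -0.2, -0.2]
finger_gap: 0.272
```

```bash
python3 go.py .4583 .1488 .2353 33.8; python3 - <<'E'
from h import *
s,w=snap('wrist','w9.png'); s2,d=snap('side','side9.png')
o=np.zeros((500,800,3),np.uint8)
a=cv2.resize(d['pixels'][120:270,110:270,::-1],None,fx=2.5*1,fy=2.5); o[:a.shape[0],:400]=a
b=cv2.resize(w['pixels'][180:400,240:400,::-1],None,fx=2.25,fy=2.25); o[:b.shape[0],410:410+b.shape[1]]=b
cv2.imwrite('pics/c9.png',o)
E
python3 go.py .4583 .1488 .2353 33.8
```

```text
t 11.68 pos [0.457  0.149  0.2708] yawz 33.82 shift [ 3.55 -0.09  0.1 ] turn 0.0 gap 0.272 F [-0.6 -0.2 -0.2] j [ 0.18 -0.05 -0.27  1.36 -0.   -0.41]
t 11.78 pos [0.4568 0.1489 0.2707] yawz 33.81 shift [ 3.54 -0.1   0.12] turn 0.0 gap 0.275 F [ 0.  -0.  -0.7] j [ 0.18 -0.05 -0.27  1.36  0.   -0.41]
```

View pics/c9.png

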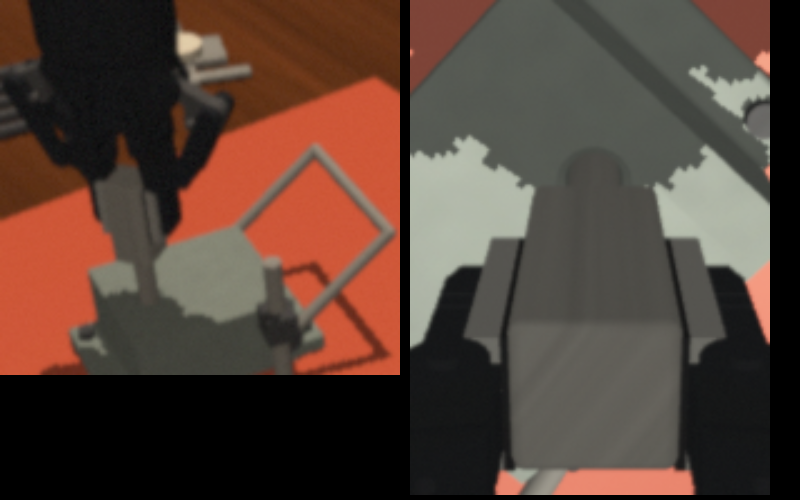

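Emit:
drive_tool(increments=[[0.4,0,0,0],[0.9,0,0,0],[1.4,0,0,0],[1.9,0,0,0],[2.3,0,0,0],[2.7,0,0,0],[3.0,0,0,0],[3.2,0,0,0]])

```text
t: 12.45
tool_pos: [0.457, 0.149, 0.2391]
tcp_rot: [2.693, 1.57, -3.0]
contact_force: [-1.4, 0.3, -1.5]
finger_gap: 0.278
```

Emit:
drive_tool(increments=[[0.05,0,0,0],[0.1,0,0,0],[0.15,0,0,0],[0.2,0,0,0],[0.25,0,0,0],[0.3,0,0,0],[0.3,0,0,0],[0.3,0,0,0]])

```text
t: 13.12
tool_pos: [0.4573, 0.1491, 0.2377]
tcp_rot: [-0.405, 1.57, 0.185]
contact_force: [-2.7, -0.5, 6.4]
finger_gap: 0.272
```

```bash
python3 go.py .4583 .1488 .2353 33.8; python3 - <<'E'
from h import *
s,w=snap('wrist','w10.png'); s2,d=snap('side','side10.png')
o=np.zeros((500,800,3),np.uint8)
a=cv2.resize(d['pixels'][120:270,110:270,::-1],None,fx=2.5*1,fy=2.5); o[:a.shape[0],:400]=a
b=cv2.resize(w['pixels'][180:400,240:400,::-1],None,fx=2.25,fy=2.25); o[:b.shape[0],410:410+b.shape[1]]=b
cv2.imwrite('pics/c10.png',o)
E
python3 go.py .4583 .1488 .2353 33.8
```

```text
t 13.12 pos [0.4573 0.1491 0.2377] yawz 33.82 shift [ 0.24 -0.08  0.06] turn 0.0 gap 0.272 F [-2.7 -0.5  6.4] j [ 0.18 -0.04 -0.32  1.29  0.   -0.41]
t 13.22 pos [0.4573 0.1491 0.2377] yawz 33.82 shift [ 0.24 -0.08  0.07] turn 0.0 gap 0.27 F [-2.4 -1.2  5.1] j [ 0.18 -0.04 -0.32  1.29 -0.   -0.41]
```

View pics/c10.png

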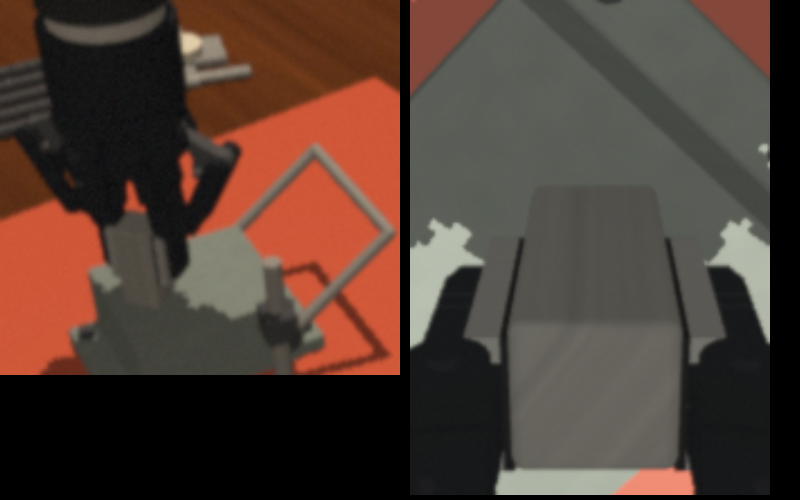

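Emit:
drive_tool(increments=[[0.1,0,0,0],[0.2,0,0,0],[0.3,0,0,0],[0.3,0,0,0],[0.3,0,0,0],[0.3,0,0,0],[0.3,0,0,0],[0.3,0,0,0]])

```text
t: 13.88
tool_pos: [0.4572, 0.1491, 0.2376]
tcp_rot: [-0.521, 1.569, 0.069]
contact_force: [-7.5, -1.8, 18.7]
finger_gap: 0.275
```

```bash
python3 go.py .4583 .1488 .2353 33.8
```

```text
t 13.88 pos [0.4572 0.1491 0.2376] yawz 33.83 shift [ 0.23 -0.08  0.07] turn 0.0 gap 0.275 F [-7.5 -1.8 18.7] j [ 0.18 -0.04 -0.32  1.29 -0.   -0.41]
```

Emit:
drive_tool(increments=[[-0.3,0,0,0],[-0.45,0,0,0],[-0.45,0,0,0],[-0.45,0,0,0],[-0.45,0,0,0],[-0.45,0,0,0],[-0.45,0,0,0],[-0.45,0,0,0]])

```text
t: 14.55
tool_pos: [0.457, 0.149, 0.2377]
tcp_rot: [2.765, 1.57, -2.928]
contact_force: [0.2, -0.6, -1.5]
finger_gap: 0.273
```

Emit:
drive_tool(increments=[[0,0,0,0],[0,0,0,0],[0,0,0,0],[0,0,0,0],[0,0,0,0],[0,0,0,0],[0,0,0,0],[0,0,0,0]], hand=0.6)

```text
t: 15.22
tool_pos: [0.4572, 0.149, 0.2382]
tcp_rot: [0.009, 1.571, 0.599]
contact_force: [0.2, 0.5, -0.2]
finger_gap: 0.601
```

Emit:
drive_tool(increments=[[-0.3,0,0,0],[-1,0,0,0],[-2.2,0,0,0],[-4,0,0,0],[-6.5,0,0,0],[-9,0,0,0],[-11.5,0,0,0],[-13,0,0,0]])

```text
t: 15.88
tool_pos: [0.4576, 0.1491, 0.3729]
tcp_rot: [-0.416, 1.565, 0.175]
contact_force: [-0.7, -0.2, 0.2]
finger_gap: 0.602
```

```bash
python3 go.py .4583 .1488 .2353 33.8; python3 - <<'E'
from h import *
s,w=snap('wrist','w11.png'); s2,d=snap('side','side11.png')
for n in ['square_pin_mid','bore','bail_bar']:
    print(n,[(round(q['p'],2),c2w(s2,d,q['xyz']).round(4)) for q in robot.landmark_of(n,'side')][:3])
o=np.zeros((500,800,3),np.uint8)
a=cv2.resize(d['pixels'][120:270,110:270,::-1],None,fx=2.5*1,fy=2.5); o[:a.shape[0],:400]=a
b=cv2.resize(w['pixels'][150:400,230:400,::-1],None,fx=2,fy=2); o[:b.shape[0],410:410+b.shape[1]]=b
cv2.imwrite('pics/c11.png',o)
E
```

```text
t 15.88 pos [0.4576 0.1491 0.3729] yawz 33.82 shift [13.76 -0.03 -0.03] turn 0.0 gap 0.602 F [-0.7 -0.2  0.2] j [ 0.18 -0.07 -0.09  1.55 -0.   -0.41]
square_pin_mid [(0.97, array([ 0.6736, -0.1049,  0.05  ])), (0.72, array([ 0.6574, -0.2165,  0.0467])), (0.66, array([ 7.651e-01,  1.890e-02, -4.000e-04]))]
bore [(0.62, array([0.4546, 0.1485, 0.0547]))]
bail_bar [(0.84, array([0.5944, 0.1249, 0.0798]))]
```

View pics/c11.png

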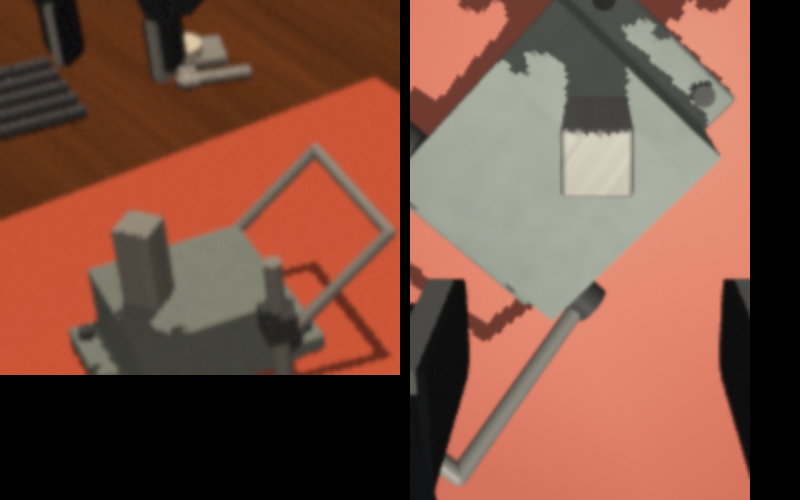

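View pics/side11.png

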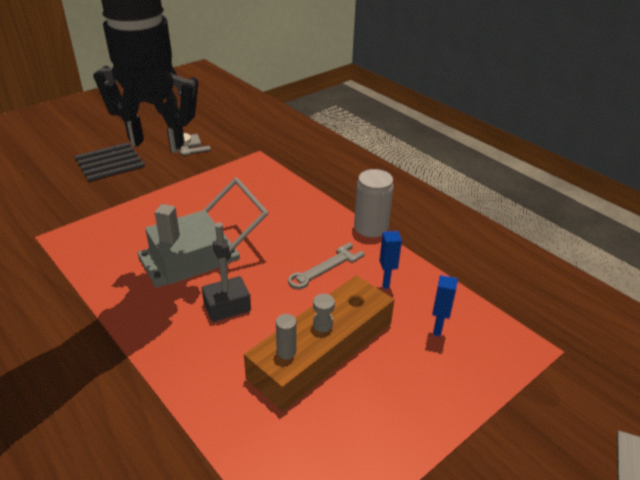

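```bash
python3 - <<'E'
from h import *
s=robot.state(); im=robot.get_image('side')
for z in (.105,.05):
  for k in range(4):
    a=np.radians(33.8+45+90*k); r=.012*2**.5
    p=proj(s,im,[.4557+r*np.cos(a),.1471+r*np.sin(a),z]); print(z,((p-[110,120])*2.5).round(0))
cv2.imwrite('pics/c12.png',cv2.resize(im['pixels'][190:270,130:230,::-1],None,fx=7,fy=7,interpolation=cv2.INTER_CUBIC))
print(robot.state()['contact_force'],robot.state()['dq'].round(3))
E
```

```text
0.105 [127. 206.]
0.105 [108. 229.]
0.105 [145. 236.]
0.105 [164. 213.]
0.05 [140. 280.]
0.05 [122. 303.]
0.05 [158. 310.]
0.05 [175. 287.]
[ 8.11524655e-01 -1.64264520e-02 -3.26294559e-04] [-0.002  0.008 -0.017  0.001 -0.001 -0.   ]
```

View pics/c12.png

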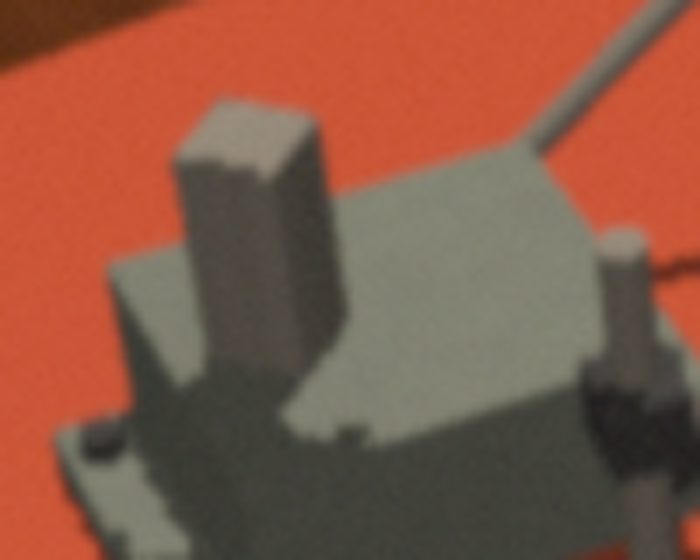

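```bash
python3 -c "
from bench import robot
print(robot.sign_off(), robot.state()['t'])"
```

```text
the job is handed in; nothing more can be done
the job is handed in; nothing more can be done
```

The bail is folded right over to the back, and the grey square-grip pin stands upright in the fixture's bore with the gripper clear of it. I handed the job in at about 16 s.

- **Bail:** I pushed it over with the closed fingertips until it met its stop at about 19 N. In the last check its crossbar sat about 115 mm behind the block's middle, against 113 mm expected.
- **Pin:** The pin met a hard stop while I pressed it down at up to about 19 N, with no further travel. The tool height there matched its reading at the grasp in the stand. After release, the side and wrist views show the pin upright with its shoulder on the block; the side-view corners agreed within about 2 pixels.
- **Everything else:** In the last side view the other two pins are still in the stand. The gauge, tin, wrench and both blue look-alikes look undisturbed.
- **Disagreements:**
  - After the last move, the detector for the square pin's midpoint did not report the placed pin. It returned the two blue look-alikes and a false hit at the tin, so I confirmed the placing from the pictures.
  - The tool height at home read 0.2377 m, against 0.2353 m worked out from the lift. I put this down to the arm still settling when I took that reading.

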